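Slide a stoneware jar along the rail of its carrier and bolt it in

TASK

Push the squat lidded stoneware jar across its wooden carrier until it touches the long back rail, then push it along the rail, keeping it on the board and against the rail, into the pocket at the end until it meets the end stop, and hold it pressed firmly home there for a moment. Only then slide the steel bolt fully across behind it. The jar is brittle and too wide to grasp: never lift or tip it, push gently (it should never feel more than about 20 N from the gripper), and leave the other things where they are.

Things in the scene. Friction and masses are not known exactly. Their poses are not given: they have to be found in the camera images.
- carrier: Fixed wooden jar carrier, yaw varies within 0.25 rad. Origin on the table, z up; sizes in mm in its frame. Board 12 thick, x -170..130, y -230..230. Back rail along y: inner face at x = 85, y -225..215, top z 52. At its +y end the adjustable pocket unit reaches over the board; a jar touching the rail has its axis at x = 37.
- track: Fixed aluminium strip on the board (origin at carrier x -41, y 125, z 12) on which the pocket unit is clamped, immovable, anywhere in a 40 mm range. Where is NOT reported: feel for it. Unit: end stop with its face at carrier y = S, S 160..200, top z 54; cheek opposite the rail, inner face x -15, y S-70..S, top z 54: a pocket 100 mm wide. A jar home has its axis at y = S-48.
- jar: Squat round off-white glazed stoneware jar, flat lid, straight sides, 96 mm diameter, 72 tall with lid, 0.35 to 0.65 kg, friction on waxed board and rail 0.25 to 0.45. Origin: centre of underside; its yaw means nothing. Starts on the board, 16 to 42 mm short of the rail, carrier y -150 to -60. Poses are good only to a few mm and all is rigid: find rail and stop by force.
- bolt (a joint): Bolt slide, m: 0 open (starts 0 to 0.008), 0.070 shut (rigid); grows along carrier +x; friction 2.5 N, stays put. On the pocket unit: 12 mm square bar, z 17..29, centred 105 mm before the stop face (y = S-105, 57 before a home jar's axis), guides x -140..-25, top z 34. Knob: dark upright pin, 16 diameter, z 40..76, at carrier x = -60 + travel, same y; push it to the rail.
- cutter: Bystander: steel ring cutter, 52 diameter, 22 tall, on the near part of the carrier board. Origin: centre of underside.
- tumbler: Bystander: glass tumbler, 68 diameter at the rim, 85 tall, on the table left of the carrier. Origin: centre of underside.
- spatula: Bystander: small spatula, 200 long, lying on the table right of the carrier. Origin: at its underside.
- disc: Bystander: off-white clay disc, 48 diameter, 18 tall, on the table right of the carrier. Origin: centre of underside.
Not all that is in view belongs to the job. Leave any orange or yellow look-alike of the jar alone.

How it is judged:
By the outcome, as a careful person would: the job done as asked, in the order asked, and still so for the second after the job is handed in, with the robot touching nothing.
It also fails if it takes over 72 s, if anything falls off the work surface, if the arm or the gripper's body presses on something with over 40 N, if the wrist force passes 120 N, or if a joint passes its speed limit or range.

ROBOT

A 6-joint arm with a two-finger parallel gripper is mounted at the origin on the work surface. World frame = base frame: x ahead of the robot, y to its left, z up, the work surface at z = 0. Lengths are in mm, angles in rad, forces in N, time in s.
With the tool pointing down it reaches from about 350 to 775 mm from the base axis. Payload 7.3 kg.
Tool frame: the origin (TCP) lies midway between the tips of the shut fingers; the grasp point (between the pads) lies 19 mm behind it; z points along the fingers, y is the line along which they close (so a half turn about z gives the same grasp; the last joint's range is limited). The gripper opens to 92 mm and grips with 3 to 60 N. Pads are 19 mm wide; open, the fingers measure 130 mm over their backs; the gripper's body (75 mm by 190 mm) begins 47 mm behind the grasp point.
Start: joints at [1.105, 0.342, 1.524, -0, 1.275, -0.146], TCP at [165.033, 498.406, 226.741] pointing down, gripper open.
Joint ranges: [-2.53, 2.53], [-0.77, 2.02], [0.04, 2.7], [-1, 4.14], [0.28, 2.66], [-3.11, 3.11]. Speed limits (rad/s): [2.57, 2.57, 3.14, 3.14, 3.14, 3.14].

INTERFACE

Orientations are given as [roll, pitch, yaw] about the fixed x, y, z axes, in that order (R = Rz(yaw) Ry(pitch) Rx(roll)).
In Python, from plant import get_obs, capture, camera_model, close_job, search_frame, regions_of, pinpoint gives the robot as it stands. The module is installed in compiled form; this text tells all that it offers.
- The arm moves only by the shell command python3 -m pendant 'ROWS'. ROWS is JSON, one flat list of numbers, 7 for each row, row after row: the shift along the tool's x, y, z in units of 30 mm (1.0 is 30 mm), then the turn, a rotation vector about the tool's x, y, z in units of 4 degrees (1.0 is 4 degrees), then the closure, from -1 (fully open) to 1 (shut), so that 0 is half open. In form: [dx, dy, dz, wx, wy, wz, gripper, dx, dy, dz, wx, wy, wz, gripper, ...]. A call has 1 to 12 rows; each row shifts and turns the commanded pose from where the row before left it, along the tool's axes as they then stand; what a row does not reach is not made up. A row lasts 1/10 s, in which the tool goes at most 50 mm and 8.59 degrees, less where a joint would pass 70% of its speed; a pose out of reach is approached as far as the arm can. A call with a number of a shift or a turn outside -1 to 1 is refused whole. A call with a gripper value outside its range is refused whole. The fingers move at their own pace and stop on an object; the grip force is fixed at half the most. Time passes only in rows, so rows that do not move let the fingers close. It gives the time, the measured TCP pose, the force, the opening and the grip force at its end, in the units of the state.
- get_obs(): the state, without advancing time (a new reading comes with each control period).
- capture(name): name is "scene" or "top" or "wrist"; returns the picture (400x640x3 uint8, red, green, blue); there is no depth.
- camera_model(name): a dict with "fov_y" (degrees; the focal length in pixels is half the picture's height over the tangent of half this angle, whatever the lens; pixels are square), "cx", "cy" (the principal point, pixels), "pose" (4x4, takes a point from camera to world coordinates). Camera axes: x right, y up, looking along -z (the intrinsics and any distortion apply to the point x, -y, -z); pixel columns grow to the right and rows downward; lengths in mm; the calibration is good to about 2 mm. The wrist camera is an equidistant fisheye: a pixel r from the principal point sees the ray r / f radians off the axis. A picture is of the moment at which its call begins: read the wrist's pose just before it. camera_model takes no time and is no camera call; for the wrist camera it gives the pose at the moment of the call.
- close_job(): hands the job in; it is judged then, once.
Trained networks look in the newest picture that a camera, given by its name, has taken for a name from the list of things; names that differ only in an ending like _2 or _b are one class to them, and where a whole thing is asked for, a point or a joint stands for the part that bears it (a point fixed in the world has none). Each returns a list of dicts, best first, with "score" (0 to 1); they miss things now and then, are a little off and sometimes report something else, mostly with a low value. They report only what shows in the picture. A call takes as long as a camera call. They do not tell look-alikes from the thing itself.
- search_frame(camera, thing): "location" ([column, row] in pixels, amid what is visible of it).
- regions_of(camera, thing): "pixels" (400x640 bool, what is visible of it) and "location" ([column, row] in pixels, amid what is visible of it).
- pinpoint(camera, thing): "location" ([column, row] in pixels: a listed point, or the origin of a listed thing).
The state is a dict: "time": time; "joint_positions": joint angles; "dq": joint speeds; "tau": joint torques, N m; "tool_pos": TCP position; "tcp_rot": TCP orientation; "contact_force": force on the tool from outside, world axes, zero at the start; "moment": the same for the moment, N m; "grip_width": finger opening in mm; "finger_force": force on a finger pad.
Only numpy, scipy, OpenCV 4.12 (cv2) and the standard library are available. Lean on these libraries where they do the work, as an engineer would, in place of code of your own. Each camera call takes 0.05 s, during which the arm holds its last target. There are 200 camera calls.

## Working session

There is one attempt and no reset: what is moved stays moved. The work goes in short steps, Python scripts to look and compute and a shell command to move; the robot and the scene stay as the last step left them, time stands still between calls to the robot, and variables do not carry over. Pictures are saved under pics/ and viewed, at most 10 in all, crops included, and the job is handed in when it is done.

```bash
mkdir -p pics
python3 - <<'E'
from plant import *
import cv2,numpy as np
o=get_obs();print({k:np.round(v,3) for k,v in o.items()})
for c in("scene","top"):
    im=capture(c);cv2.imwrite(f"pics/{c}0.png",im[:,:,::-1])
    m=camera_model(c);print(c,m["fov_y"],m["cx"],m["cy"],np.round(m["pose"],3).tolist(),[k for k in m])
    for t in("carrier","track","jar","bolt","cutter","tumbler","spatula","disc"):
        print(t,[(np.round(d["location"]).tolist(),round(d["score"],2)) for d in pinpoint(c,t)][:3])
E
```

```text
{'time': np.float64(0.0), 'joint_positions': array([ 1.105,  0.343,  1.525, -0.   ,  1.275, -0.146]), 'dq': array([ 0.002, -0.   ,  0.   ,  0.001,  0.001,  0.   ]), 'tau': array([ -0.   , -43.124, -24.422,   0.072,   0.056,  -0.   ]), 'tool_pos': array([164.842, 498.01 , 226.055]), 'tcp_rot': array([-3.14 , -0.   ,  2.822]), 'contact_force': array([-0.678,  0.001, -0.174]), 'moment': array([-0.055, -0.051,  0.012]), 'finger_force': np.float64(0.0), 'grip_width': np.float64(92.056)}
scene 42.63533685842541 316.43526619293954 205.55139329681342 [[0.804, -0.377, 0.46, 1203.121], [0.595, 0.491, -0.636, -819.211], [0.014, 0.785, 0.619, 858.662], [0.0, 0.0, 0.0, 1.0]] ['fov_y', 'cx', 'cy', 'pose']
carrier [([306.0, 207.0], 0.82)]
track [([325.0, 182.0], 0.61)]
jar [([329.0, 298.0], 0.97), ([286.0, 227.0], 0.89), ([246.0, 288.0], 0.84)]Traceback (most recent call last):
  File "<stdin>", line 8, in <module>
ValueError: it knows: carrier, cutter, disc, jar, spatula, track, tumbler
```

```bash
cat > h.py <<'E'
import numpy as np
from plant import *
def ray(cam,p):
    m=camera_model(cam);f=200/np.tan(np.radians(m["fov_y"]/2))
    d=np.array([(p[0]-m["cx"])/f,-(p[1]-m["cy"])/f,-1.]);P=np.array(m["pose"])
    return P[:3,3],P[:3,:3]@d
def atz(cam,p,z):
    o,d=ray(cam,p);return o+d*(z-o[2])/d[2]
def proj(cam,X):
    m=camera_model(cam);f=200/np.tan(np.radians(m["fov_y"]/2));P=np.array(m["pose"])
    c=P[:3,:3].T@(np.array(X)-P[:3,3]);return np.array([m["cx"]-f*c[0]/c[2],m["cy"]+f*c[1]/c[2]])
E
python3 - <<'E'
from h import *
import cv2
for c in("scene","top"):
    im=capture(c);cv2.imwrite(f"pics/{c}0.png",im[:,:,::-1])
    for t,z in(("carrier",0),("track",12),("jar",12),("cutter",12),("tumbler",0),("spatula",0),("disc",0)):
        print(c,t,[(np.round(d["location"]).tolist(),round(d["score"],2),np.round(atz(c,d["location"],z)[:2]).tolist()) for d in pinpoint(c,t)][:4])
E
```

```text
scene carrier [([308.0, 207.0], 0.92, [549.0, 44.0])]
scene track [([326.0, 181.0], 0.67, [526.0, 159.0])]
scene jar [([249.0, 292.0], 0.96, [639.0, -286.0]), ([286.0, 230.0], 0.85, [572.0, -74.0]), ([368.0, 253.0], 0.72, [781.0, -22.0]), ([331.0, 296.0], 0.56, [789.0, -187.0])]
scene cutter [([248.0, 200.0], 0.54, [413.0, -41.0])]
scene tumbler [([373.0, 149.0], 0.97, [533.0, 405.0])]
scene spatula [([142.0, 289.0], 0.78, [435.0, -416.0])]
scene disc [([210.0, 332.0], 0.87, [641.0, -407.0]), ([140.0, 290.0], 0.35, [433.0, -419.0])]
top carrier [([298.0, 221.0], 0.56, [552.0, 32.0])]
top track [([253.0, 235.0], 0.91, [508.0, 160.0])]
top jar [([370.0, 145.0], 0.86, [780.0, -179.0]), ([335.0, 215.0], 0.7, [570.0, -75.0]), ([315.0, 149.0], 0.62, [767.0, -15.0]), ([406.0, 199.0], 0.57, [620.0, -283.0])]
top cutter [([326.0, 271.0], 0.53, [410.0, -51.0])]
top tumbler [([170.0, 222.0], 0.84, [544.0, 403.0])]
top spatula [([456.0, 262.0], 0.8, [440.0, -422.0])]
top disc [([447.0, 193.0], 0.61, [641.0, -404.0])]
```

View pics/scene0.png

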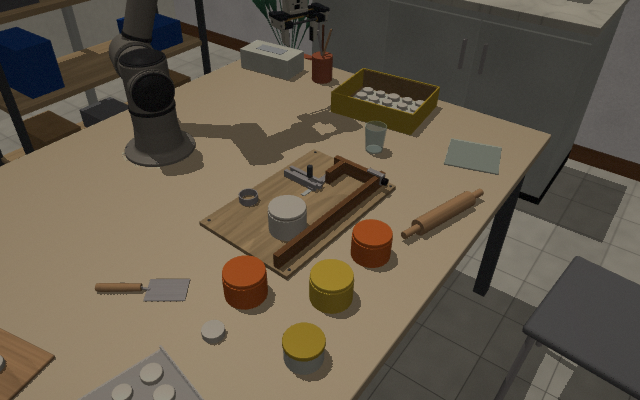

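View pics/top0.png

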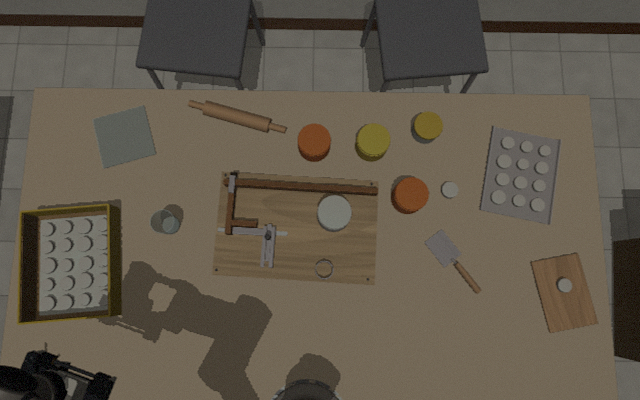

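The jar must be the white one on the board at scene (287,217), top (334,212). The orange and yellow ones at scene (245,281), (331,285), (371,242), (304,347) stand off the board and are look-alikes. I'll confirm with one enlarged crop, which will also give the board corners.

Run:
```python
import cv2
im=cv2.imread("pics/top0.png")[160:292,202:390]
cv2.imwrite("pics/c1.png",cv2.convertScaleAbs(cv2.resize(im,None,fx=4.2,fy=4.2,interpolation=cv2.INTER_CUBIC),alpha=1.5))
im=cv2.imread("pics/scene0.png")[145:275,195:400]
cv2.imwrite("pics/c2.png",cv2.convertScaleAbs(cv2.resize(im,None,fx=3.9,fy=3.9,interpolation=cv2.INTER_CUBIC),alpha=1.5))
```

```text
(no output)
```

View pics/c1.png

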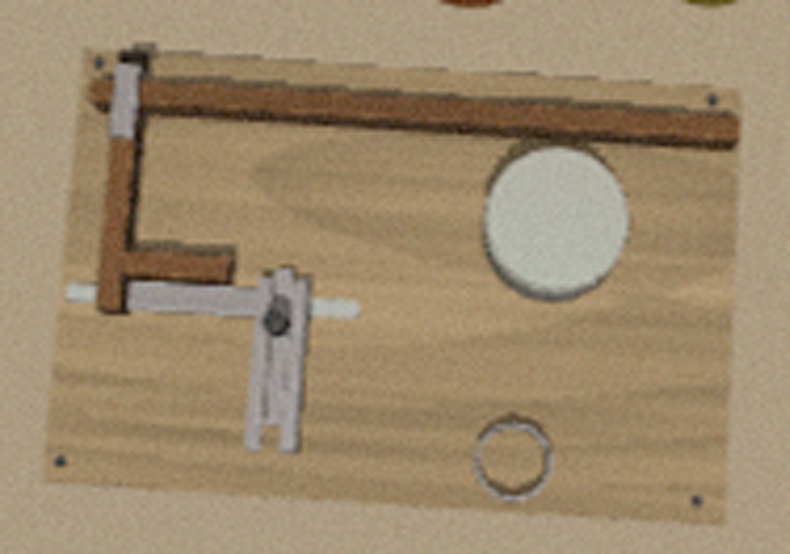

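View pics/c2.png

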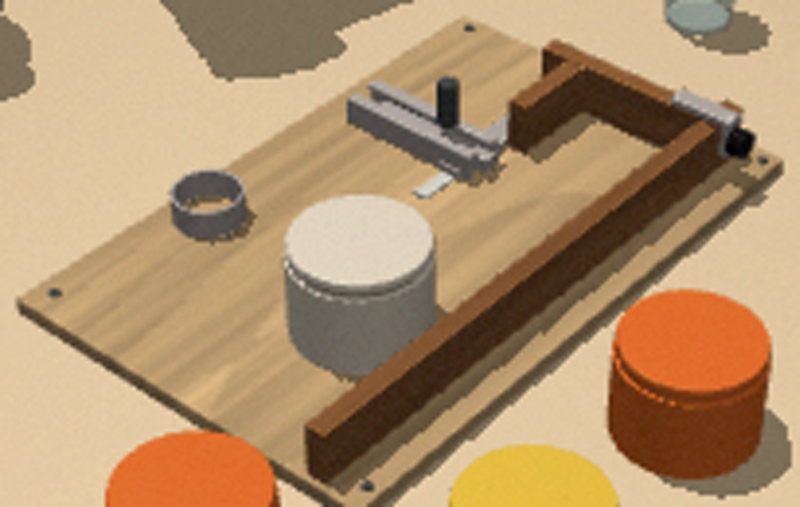

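The crops confirm that the only white jar on the board is at c1 (556,222) / c2 (360,243). The knob top is at c1 (278,313) / c2 (448,83), the cutter at c1 (512,460), and the rail, stop and cheek are all clear. Next I'll fit the carrier pose.

```bash
cat > fit.py <<'E'
from h import *
from scipy.optimize import least_squares
T=lambda u,v:(202+(u+.5)/4.2-.5,160+(v+.5)/4.2-.5)
S=lambda u,v:(195+(u+.5)/3.9-.5,145+(v+.5)/3.9-.5)
C=[("top",T(85,48),(130,230,12)),("top",T(742,88),(130,-230,12)),("top",T(722,524),(-170,-230,12)),("top",T(43,482),(-170,230,12)),
("scene",S(20,303),(-170,-230,12)),("scene",S(467,18),(-170,230,12)),("scene",S(783,170),(130,230,12))]
def w(p,X):
    c,s=np.cos(p[2]),np.sin(p[2]);return np.array([p[0]+c*X[0]-s*X[1],p[1]+s*X[0]+c*X[1],X[2]])
r=lambda p:np.concatenate([proj(c,w(p,X))-u for c,u,X in C])
s=least_squares(r,[550,40,-.05],x_scale=[10,10,.1]);print(np.round(s.x,4),np.round(s.fun,1))
p=s.x
def inv(p,P):
    c,s_=np.cos(p[2]),np.sin(p[2]);d=P[:2]-p[:2];return np.array([c*d[0]+s_*d[1],-s_*d[0]+c*d[1]])
for n,z,a,b in(("jarlid",84,T(556,222),S(360,243)),("knob",76,T(278,311),S(448,82)),("cutter",34,T(512,458),S(208,190)),("stop inner mid",54,T(131,200),S(600,80))):
    X=[atz("top",a,z),atz("scene",b,z)];print(n,[np.round(x[:2],1) for x in X],[np.round(inv(p,x),1) for x in X])
    (o1,d1),(o2,d2)=ray("top",a),ray("scene",b)
    q=np.linalg.lstsq(np.c_[d1,-d2],o2-o1,rcond=None)[0];print("  z",o1[2]+q[0]*d1[2])
E
python3 fit.py
```

```text
[ 5.560408e+02  3.444810e+01 -5.190000e-02] [-0.2 -1.1  0.1 -0.4  0.6 -0.1 -0.8 -1.1 -1.4 -0.4 -0.8 -0.1  0.1 -2. ]
jarlid [array([565.7, -68.9]), array([573.3, -70.7])] [array([  15. , -102.7]), array([  22.7, -104.2])]
  z 79.00416618528016
knob [array([505.9, 110.5]), array([501. , 115.8])] [array([-54. ,  73.3]), array([-59.2,  78.3])]
  z 80.84063105669338
cutter [array([415.1, -43.3]), array([413.2, -40.4])] [array([-136.8,  -84.9]), array([-138.7,  -82.1])]
  z 36.40941023440996
stop inner mid [array([580.9, 212.6]), array([566.8, 211.4])] [array([ 15.6, 179.2]), array([  1.6, 177.2])]
  z 62.231592645919136
```

```bash
cat >> h.py <<'E'
P=np.array([556.0,34.4,-.0519]); c_,s_=np.cos(P[2]),np.sin(P[2]); RC=np.array([[c_,-s_,0],[s_,c_,0],[0,0,1]])
from scipy.spatial.transform import Rotation as Rn
def now():
    o=get_obs();R=Rn.from_euler("xyz",o["tcp_rot"]).as_matrix()
    x=RC.T@(o["tool_pos"]-[P[0],P[1],0]);return o,R,x
def go(X=None):
    o,R,x=now();print("t",round(float(o["time"]),2),"carrier TCP",np.round(x,1),"yaw-c",round(float(o["tcp_rot"][2]-P[2]),3),"F carrier",np.round(RC.T@o["contact_force"],1),"w",round(float(o["grip_width"]),1),"q",np.round(o["joint_positions"],2))
    if X is not None: print("  to",X,"tool units",np.round(R.T@RC@(np.array(X)-x)/30,2))
if __name__=="__main__":
    import sys;a=[float(v) for v in sys.argv[1:]];go()
    for i in range(0,len(a),3):go(a[i:i+3])
E
python3 -m pendant '[0,0,0,0,0,1,1, 0,0,0,0,0,1,1, 0,0,0,0,0,1,1, 0,0,0,0,0,1,1, 0,0,0,0,0,1,1, 0,0,0,0,0,1,1, 0,0,0,0,0,1,1, 0,0,0,0,0,1,1, 0,0,0,0,0,1,1, 0,0,0,0,0,1,1, 0,0,0,0,0,1,1, 0,0,0,0,0,1,1]'
python3 -m pendant '[0,0,0,0,0,1,1, 0,0,0,0,0,1,1, 0,0,0,0,0,1,1, 0,0,0,0,0,1,1, 0,0,0,0,0,1,1, 0,0,0,0,0,1,1, 0,0,0,0,0,0.67,1, 0,0,0,0,0,0,1]'
python3 h.py -65 -103 200
```

```text
time: 2.2
tool_pos: [165.0, 498.4, 226.7]
tcp_rot: [3.142, -0.0, 1.981]
contact_force: [-0.0, 0.1, 0.5]
grip_width: 2.0
finger_force: 0.0
time: 3.0
tool_pos: [165.0, 498.4, 226.7]
tcp_rot: [3.142, -0.0, 1.518]
contact_force: [-0.3, -0.8, -0.5]
grip_width: 0.3
finger_force: 0.0
t 3.0 carrier TCP [-414.5  443.1  226.7] yaw-c 1.57 F carrier [-0.2 -0.8 -0.5] w 0.3 q [ 1.1   0.34  1.52 -0.    1.28  1.16]
t 3.0 carrier TCP [-414.5  443.1  226.7] yaw-c 1.57 F carrier [-0.2 -0.8 -0.5] w 0.3 q [ 1.1   0.34  1.52 -0.    1.28  1.16]
  to [-65.0, -103.0, 200.0] tool units [-18.19  11.67   0.89]
```

```bash
python3 -m pendant '[-0.91,0.58,0.04,0,0,0,1, -0.91,0.58,0.04,0,0,0,1, -0.91,0.58,0.04,0,0,0,1, -0.91,0.58,0.04,0,0,0,1, -0.91,0.58,0.04,0,0,0,1, -0.91,0.58,0.04,0,0,0,1, -0.91,0.58,0.04,0,0,0,1, -0.91,0.58,0.04,0,0,0,1, -0.91,0.58,0.04,0,0,0,1, -0.91,0.58,0.04,0,0,0,1]' >/dev/null
python3 -m pendant '[-0.91,0.58,0.04,0,0,0,1, -0.91,0.58,0.04,0,0,0,1, -0.91,0.58,0.04,0,0,0,1, -0.91,0.58,0.04,0,0,0,1, -0.91,0.58,0.04,0,0,0,1, -0.91,0.58,0.04,0,0,0,1, -0.91,0.58,0.04,0,0,0,1, -0.91,0.58,0.04,0,0,0,1, -0.91,0.58,0.04,0,0,0,1, -0.91,0.58,0.04,0,0,0,1, 0,0,0,0,0,0,1]'
python3 h.py -65 -103 42
python3 - <<'E'
from h import *
import cv2
o=get_obs();m=camera_model("wrist");im=capture("wrist");cv2.imwrite("pics/w1.png",im[:,:,::-1])
Pm=np.array(m["pose"]);f=200/np.tan(np.radians(m["fov_y"]/2));print(m["fov_y"],m["cx"],m["cy"],np.round(Pm,3).tolist())
def wz(p,z):
    d=np.array([p[0]-m["cx"],p[1]-m["cy"]]);r=np.hypot(*d);t=r/f;v=np.array([np.sin(t)*d[0]/r,-np.sin(t)*d[1]/r,-np.cos(t)]);v=Pm[:3,:3]@v
    return RC.T@(Pm[:3,3]+v*(z-Pm[2,3])/v[2]-[P[0],P[1],0])
for t,z in(("jar",12),("track",12),("carrier",0),("cutter",12)):
    print(t,[(np.round(d["location"]),round(d["score"],2),np.round(wz(d["location"],z),1)) for d in pinpoint("wrist",t)][:3])
for d in regions_of("wrist","jar")[:2]: 
    ys,xs=np.where(d["pixels"]);print(xs.min(),xs.max(),ys.min(),ys.max(),d["score"])
E
```

```text
time: 5.1
tool_pos: [485.5, -68.1, 202.4]
tcp_rot: [3.141, 0.001, 1.517]
contact_force: [0.6, 0.1, 0.4]
grip_width: 0.2
finger_force: 0.0
t 5.1 carrier TCP [ -65.  -106.   202.4] yaw-c 1.569 F carrier [0.6 0.1 0.4] w 0.2 q [-0.3   0.3   1.66 -0.    1.18 -0.24]
t 5.1 carrier TCP [ -65.  -106.   202.4] yaw-c 1.569 F carrier [0.6 0.1 0.4] w 0.2 q [-0.3   0.3   1.66 -0.    1.18 -0.24]
  to [-65.0, -103.0, 42.0] tool units [ 0.11 -0.    5.35]
65.70646984690485 317.241757249671 199.0650769080927 [[0.998, 0.054, 0.015, 490.625], [-0.056, 0.957, 0.284, 9.456], [0.001, -0.285, 0.959, 360.136], [0.0, 0.0, 0.0, 1.0]]
jar [(array([515., 242.]), 0.98, array([ 220.5, -196.9,   12. ])), (array([390., 173.]), 0.85, array([  20.6, -100.8,   12. ])), (array([418., 313.]), 0.67, array([  82.1, -304.5,   12. ]))]
track [(array([254., 162.]), 0.65, array([-136.2,  -86.8,   12. ]))]
carrier [(array([370.,  84.]), 0.83, array([-2.3,  2.2,  0. ]))]
cutter [(array([254., 161.]), 0.74, array([-136.3,  -86.1,   12. ]))]
424 458 294 323 0.87
503 586 90 169 0.81
```

View pics/w1.png

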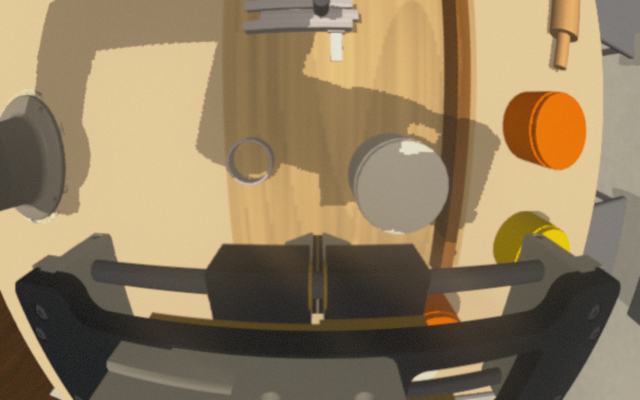

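Wrist view: the white jar is at (400,185), which puts it at carrier (20,-101), in agreement with the other views. The cutter is at (250,161) and the bolt is ahead at (315,15). Now I'll descend beside the jar and creep toward it.

```bash
python3 -m pendant '[0.03,0,0.9,0,0,0,1, 0.03,0,0.9,0,0,0,1, 0.03,0,0.9,0,0,0,1, 0.03,0,0.9,0,0,0,1, 0.03,0,0.9,0,0,0,1, 0.03,0,0.8,0,0,0,1, 0,0.12,0,0,0,0,1, 0,0.1,0,0,0,0,1, 0,0.07,0,0,0,0,1, 0,0,0,0,0,0,1]' >/dev/null; python3 h.py
python3 -m pendant '[0,0.04,0,0,0,0,1, 0,0.04,0,0,0,0,1, 0,0.04,0,0,0,0,1, 0,0.04,0,0,0,0,1, 0,0.04,0,0,0,0,1]' >/dev/null; python3 h.py
```

```text
t 6.4 carrier TCP [-56.8 -97.8  45.1] yaw-c 1.571 F carrier [0.8 0.5 1.1] w 0.5 q [-0.28  0.52  1.82  0.    0.79 -0.22]
t 6.9 carrier TCP [-52.  -97.7  43.7] yaw-c 1.57 F carrier [0.2 0.1 0.1] w 0.4 q [-0.27  0.53  1.81  0.    0.8  -0.22]
```

```bash
python3 -m pendant '[-0.1,0.04,0.03,0,0,0,1, 0,0.04,0.02,0,0,0,1, 0,0.04,0,0,0,0,1, 0,0.04,0,0,0,0,1, 0,0.04,0,0,0,0,1]' >/dev/null; python3 h.py
for i in 1; do python3 -m pendant '[0,0.04,0,0,0,0,1, 0,0.04,0,0,0,0,1, 0,0.04,0,0,0,0,1, 0,0.04,0,0,0,0,1, 0,0.04,0,0,0,0,1]' >/dev/null; python3 h.py; done
```

```text
t 7.4 carrier TCP [ -46.6 -100.6   42. ] yaw-c 1.57 F carrier [-1.6 -0.   0.3] w 0.6 q [-0.28  0.54  1.79  0.    0.81 -0.22]
t 7.9 carrier TCP [ -40.  -100.7   42.2] yaw-c 1.57 F carrier [-1.6  0.5 -0.3] w -0.0 q [-0.27  0.55  1.78  0.    0.82 -0.22]
```

```bash
python3 -m pendant '[0,0.04,0,0,0,0,1, 0,0.04,0,0,0,0,1, 0,0.04,0,0,0,0,1]' >/dev/null; python3 h.py
python3 -m pendant '[0,0.03,0,0,0,0,1, 0,0.03,0,0,0,0,1]' >/dev/null; python3 h.py
python3 -m pendant '[0,0.02,0,0,0,0,1, 0,0.02,0,0,0,0,1]' >/dev/null; python3 h.py
```

```text
t 8.2 carrier TCP [ -36.4 -100.7   42.2] yaw-c 1.57 F carrier [-0.9 -1.  -0.7] w 0.1 q [-0.27  0.56  1.77  0.    0.82 -0.22]
t 8.4 carrier TCP [ -34.6 -100.7   42.2] yaw-c 1.57 F carrier [-1.   0.4 -1.2] w 0.6 q [-0.27  0.56  1.76  0.    0.82 -0.22]
t 8.6 carrier TCP [ -33.5 -100.7   42.2] yaw-c 1.57 F carrier [-2.2 -0.6  0.3] w 0.3 q [-0.27  0.56  1.76  0.    0.82 -0.22]
```

```bash
for i in 1 ; do python3 -m pendant '[0,0.02,0,0,0,0,1, 0,0.02,0,0,0,0,1]' >/dev/null; python3 h.py; python3 -m pendant '[0,0.02,0,0,0,0,1, 0,0.02,0,0,0,0,1]' >/dev/null; python3 h.py;  python3 -m pendant '[0,0.02,0,0,0,0,1]' >/dev/null; python3 h.py;done
```

```text
t 8.8 carrier TCP [ -32.3 -100.7   42.2] yaw-c 1.57 F carrier [-2.2  0.3 -0.7] w 0.5 q [-0.27  0.56  1.75  0.    0.83 -0.22]
t 9.0 carrier TCP [ -31.4 -100.7   42.2] yaw-c 1.57 F carrier [-4.3  0.2  0.9] w 0.5 q [-0.27  0.56  1.75  0.    0.83 -0.22]
t 9.1 carrier TCP [ -31.3 -100.6   42.1] yaw-c 1.57 F carrier [-6.3  0.2  2.8] w 0.2 q [-0.27  0.56  1.75 -0.    0.83 -0.22]
```

```bash
python3 -m pendant '[0,-0.3,0,0,0,0,1, 0,-0.4,0,0,0,0,1, -0.8,0,0,0,0,0,1, -0.9,0,0,0,0,0,1, -0.9,0,0,0,0,0,1, 0,0.8,0,0,0,0,1, 0,0.9,0,0,0,0,1, 0,0.9,0,0,0,0,1, 0,0,0,0,0,1,1, 0,0,0,0,0,1,1, 0,0,0,0,0,1,1, 0,0,0,0,0,0,1]' >/dev/null; python3 h.py 26 -164 42 26 -60 42 28 100 42
```

```text
t 10.3 carrier TCP [  26.8 -178.8   42.4] yaw-c 1.36 F carrier [-0.5 -1.1  0.3] w -0.1 q [-0.38  0.66  1.55  0.    0.93 -0.12]
t 10.3 carrier TCP [  26.8 -178.8   42.4] yaw-c 1.36 F carrier [-0.5 -1.1  0.3] w -0.1 q [-0.38  0.66  1.55  0.    0.93 -0.12]
  to [26.0, -164.0, 42.0] tool units [ 0.48 -0.13  0.01]
t 10.3 carrier TCP [  26.8 -178.8   42.4] yaw-c 1.36 F carrier [-0.5 -1.1  0.3] w -0.1 q [-0.38  0.66  1.55  0.    0.93 -0.12]
  to [26.0, -60.0, 42.0] tool units [ 3.87 -0.85  0.01]
t 10.3 carrier TCP [  26.8 -178.8   42.4] yaw-c 1.36 F carrier [-0.5 -1.1  0.3] w -0.1 q [-0.38  0.66  1.55  0.    0.93 -0.12]
  to [28.0, 100.0, 42.0] tool units [ 9.1  -1.9   0.01]
```

```bash
python3 -m pendant '[0.2,-0.043,0,0,0,0,1, 0.2,-0.043,0,0,0,0,1, 0.1,-0.02,0,0,0,0,1, 0.04,-0.008,0,0,0,0,1, 0.04,-0.008,0,0,0,0,1, 0.04,-0.008,0,0,0,0,1]' >/dev/null; python3 h.py 
python3 -m pendant '[0.04,-0.007,0,0,0,0,1, 0.04,-0.007,0,0,0,0,1, 0.04,-0.007,0,0,0,0,1, 0.04,-0.007,0,0,0,0,1, 0.04,-0.007,0,0,0,0,1, 0.04,-0.007,0,0,0,0,1]' >/dev/null; python3 h.py
```

```text
t 10.9 carrier TCP [  26.6 -159.9   42.2] yaw-c 1.361 F carrier [-1.4 -1.9 -0.1] w 0.3 q [-0.35  0.65  1.56 -0.    0.93 -0.09]
t 11.5 carrier TCP [  26.8 -152.4   42.3] yaw-c 1.361 F carrier [-1.  -3.1  0.5] w 0.6 q [-0.33  0.65  1.56  0.    0.93 -0.07]
```

```bash
python3 -m pendant '[0.06,-0.011,0,0,0,0,1, 0.08,-0.014,0,0,0,0,1, 0.1,-0.018,0,0,0,0,1, 0.1,-0.018,0,0,0,0,1, 0.1,-0.018,0,0,0,0,1, 0.1,-0.018,0,0,0,0,1, 0.1,-0.018,0,0,0,0,1, 0.1,-0.018,0,0,0,0,1, 0.1,-0.018,0,0,0,0,1, 0.1,-0.018,0,0,0,0,1]' >/dev/null; python3 h.py 
python3 -m pendant '[0.1,-0.018,0,0,0,0,1, 0.1,-0.018,0,0,0,0,1, 0.1,-0.018,0,0,0,0,1, 0.1,-0.018,0,0,0,0,1, 0.1,-0.018,0,0,0,0,1, 0.1,-0.018,0,0,0,0,1, 0.1,-0.018,0,0,0,0,1, 0.1,-0.018,0,0,0,0,1, 0.1,-0.018,0,0,0,0,1, 0.1,-0.018,0,0,0,0,1]' >/dev/null; python3 h.py
```

```text
t 12.5 carrier TCP [  27.7 -123.5   42.2] yaw-c 1.361 F carrier [-1.1 -2.5  0.5] w 0.6 q [-0.29  0.65  1.57  0.    0.92 -0.02]
t 13.5 carrier TCP [ 28.7 -93.1  42.2] yaw-c 1.361 F carrier [-1.3 -2.4  0.5] w 0.5 q [-0.23  0.64  1.58  0.    0.92  0.03]
```

Run:
```python
from h import *
import cv2
im=capture("top");cv2.imwrite("pics/t2.png",cv2.resize(im[160:292,202:390,::-1],None,fx=4.2,fy=4.2,interpolation=cv2.INTER_CUBIC))
```

```text
(no output)
```

View pics/t2.png

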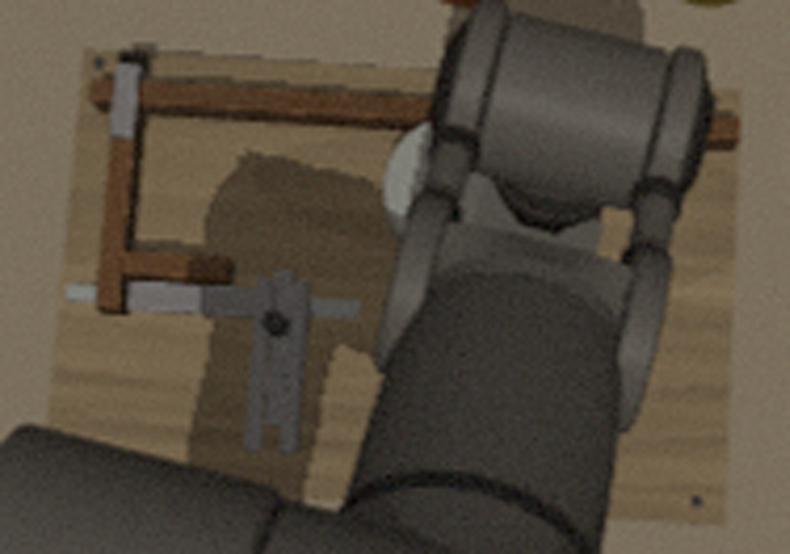

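The jar's edge shows at (385,190), hard by the rail and moving with the finger. I'll continue along the rail.

```bash
python3 -m pendant '[0.1,-0.018,0,0,0,0,1, 0.1,-0.018,0,0,0,0,1, 0.1,-0.018,0,0,0,0,1, 0.1,-0.018,0,0,0,0,1, 0.1,-0.018,0,0,0,0,1, 0.1,-0.018,0,0,0,0,1, 0.1,-0.018,0,0,0,0,1, 0.1,-0.018,0,0,0,0,1, 0.1,-0.018,0,0,0,0,1, 0.1,-0.018,0,0,0,0,1, 0.1,-0.018,0,0,0,0,1, 0.1,-0.018,0,0,0,0,1]' >/dev/null; python3 h.py 
python3 -m pendant '[0.1,-0.018,0,0,0,0,1, 0.1,-0.018,0,0,0,0,1, 0.1,-0.018,0,0,0,0,1, 0.1,-0.018,0,0,0,0,1, 0.1,-0.018,0,0,0,0,1, 0.1,-0.018,0,0,0,0,1, 0.1,-0.018,0,0,0,0,1, 0.1,-0.018,0,0,0,0,1, 0.1,-0.018,0,0,0,0,1, 0.1,-0.018,0,0,0,0,1, 0.1,-0.018,0,0,0,0,1, 0.1,-0.018,0,0,0,0,1]' >/dev/null; python3 h.py 
python3 -m pendant '[0.1,-0.018,0,0,0,0,1, 0.1,-0.018,0,0,0,0,1, 0.1,-0.018,0,0,0,0,1, 0.1,-0.018,0,0,0,0,1, 0.1,-0.018,0,0,0,0,1, 0.1,-0.018,0,0,0,0,1, 0.1,-0.018,0,0,0,0,1, 0.1,-0.018,0,0,0,0,1, 0.1,-0.018,0,0,0,0,1, 0.1,-0.018,0,0,0,0,1, 0.1,-0.018,0,0,0,0,1, 0.1,-0.018,0,0,0,0,1]' >/dev/null; python3 h.py
```

```text
t 14.75 carrier TCP [ 29.9 -56.5  42.2] yaw-c 1.361 F carrier [-1.4 -3.7  1.9] w 0.6 q [-0.17  0.65  1.58  0.    0.92  0.09]
t 15.95 carrier TCP [ 31.  -19.9  42.2] yaw-c 1.361 F carrier [ 0.2 -3.5  0.4] w 0.5 q [-0.11  0.65  1.57  0.    0.92  0.15]
t 17.15 carrier TCP [32.2 16.6 42.2] yaw-c 1.361 F carrier [ 0.1 -1.9  1.4] w 0.4 q [-0.05  0.66  1.55  0.    0.93  0.22]
```

```bash
python3 -m pendant '[0.1,-0.014,0,0,0,0,1, 0.1,-0.014,0,0,0,0,1, 0.1,-0.014,0,0,0,0,1, 0.1,-0.014,0,0,0,0,1, 0.08,-0.01,0,0,0,0,1, 0.06,-0.008,0,0,0,0,1, 0.05,-0.006,0,0,0,0,1]' >/dev/null; python3 h.py
python3 - <<'E'
from h import *
import cv2
im=capture("top");cv2.imwrite("pics/t3.png",cv2.convertScaleAbs(cv2.resize(im[165:245,205:325,::-1],None,fx=6,fy=6,interpolation=cv2.INTER_CUBIC),alpha=1.6))
E
```

```text
t 17.85 carrier TCP [33.5 34.3 42.2] yaw-c 1.361 F carrier [-1.2 -2.5  0.3] w 0.4 q [-0.02  0.66  1.54  0.    0.94  0.25]
```

View pics/t3.png

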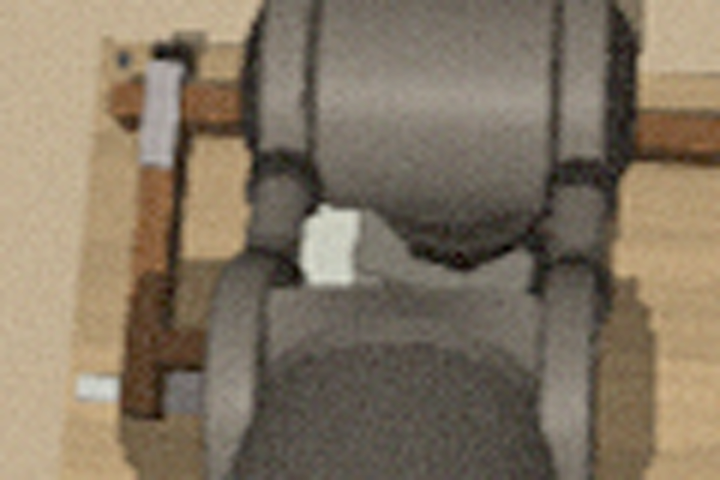

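The arm hides most of the jar here, so I'll check the rail gap with the wrist camera.

Run:
```python
from h import *
import cv2
im=capture("wrist");cv2.imwrite("pics/w2.png",cv2.convertScaleAbs(im[:,:,::-1],alpha=1.2))
```

```text
(no output)
```

View pics/w2.png

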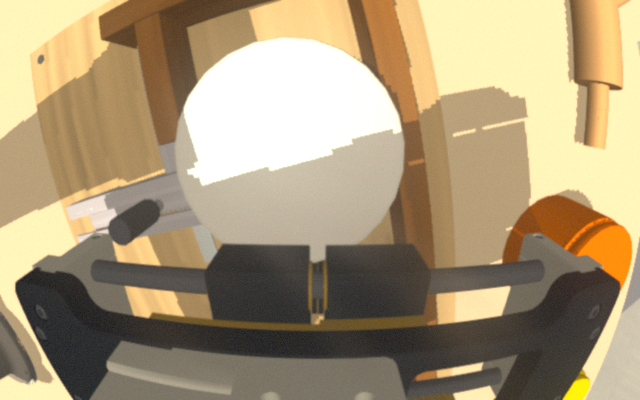

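The jar fills (175–405, 38–250) and its edge lies against the rail at about (400,150). The pocket is ahead and the knob at (130,222) is clear of the jar. I'll go on slowly.

```bash
python3 -m pendant '[0.06,-0.012,0,0,0,0,1, 0.06,-0.012,0,0,0,0,1, 0.06,-0.012,0,0,0,0,1, 0.06,-0.012,0,0,0,0,1, 0.06,-0.012,0,0,0,0,1, 0.06,-0.012,0,0,0,0,1, 0.06,-0.012,0,0,0,0,1, 0.06,-0.012,0,0,0,0,1]' >/dev/null; python3 h.py 
python3 -m pendant '[0.05,-0.01,0,0,0,0,1, 0.05,-0.01,0,0,0,0,1, 0.05,-0.01,0,0,0,0,1, 0.05,-0.01,0,0,0,0,1, 0.05,-0.01,0,0,0,0,1]' >/dev/null; python3 h.py 
python3 -m pendant '[0.04,-0.008,0,0,0,0,1, 0.04,-0.008,0,0,0,0,1, 0.04,-0.008,0,0,0,0,1]' >/dev/null; python3 h.py
```

```text
t 18.75 carrier TCP [33.7 49.  42.2] yaw-c 1.361 F carrier [-1.7 -2.3 -0.1] w 0.3 q [0.01 0.67 1.53 0.   0.94 0.27]
t 19.25 carrier TCP [33.8 56.6 42.2] yaw-c 1.361 F carrier [-1.3 -1.8 -0.6] w 0.4 q [0.02 0.67 1.53 0.   0.95 0.28]
t 19.55 carrier TCP [33.8 60.3 42.2] yaw-c 1.361 F carrier [-1.2 -2.3  0.6] w 0.5 q [0.03 0.67 1.52 0.   0.95 0.29]
```

```bash
python3 -m pendant '[0.04,-0.008,0,0,0,0,1, 0.04,-0.008,0,0,0,0,1, 0.04,-0.008,0,0,0,0,1, 0.04,-0.008,0,0,0,0,1]' >/dev/null; python3 h.py
python3 -m pendant '[0.04,-0.008,0,0,0,0,1, 0.04,-0.008,0,0,0,0,1]' >/dev/null; python3 h.py
python3 -m pendant '[0.03,-0.006,0,0,0,0,1, 0.03,-0.006,0,0,0,0,1]' >/dev/null; python3 h.py
```

```text
t 19.95 carrier TCP [33.9 65.2 42.2] yaw-c 1.361 F carrier [-0.6 -1.5  0.3] w 0.3 q [0.04 0.67 1.52 0.   0.95 0.3 ]
t 20.15 carrier TCP [33.9 67.7 42.2] yaw-c 1.361 F carrier [-1.4 -2.1  0.5] w 0.7 q [0.04 0.67 1.52 0.   0.95 0.3 ]
t 20.35 carrier TCP [34.  69.5 42.2] yaw-c 1.361 F carrier [-1.2 -2.7 -0.8] w 0.5 q [0.04 0.67 1.52 0.   0.95 0.3 ]
```

```bash
python3 -m pendant '[0.03,-0.006,0,0,0,0,1, 0.03,-0.006,0,0,0,0,1]' >/dev/null; python3 h.py
python3 -m pendant '[0.03,-0.006,0,0,0,0,1, 0.03,-0.006,0,0,0,0,1]' >/dev/null; python3 h.py
```

```text
t 20.55 carrier TCP [34.  71.3 42.2] yaw-c 1.361 F carrier [-1.2 -2.6 -0.6] w 0.4 q [0.05 0.67 1.52 0.   0.95 0.31]
t 20.75 carrier TCP [34.  73.1 42.2] yaw-c 1.361 F carrier [-1.7 -2.5  0.6] w -0.0 q [0.05 0.67 1.52 0.   0.95 0.31]
```

```bash
python3 -m pendant '[0.03,-0.006,0,0,0,0,1, 0.03,-0.006,0,0,0,0,1]' >/dev/null; python3 h.py
```

```text
t 20.95 carrier TCP [34.  74.7 42.2] yaw-c 1.361 F carrier [-1.3 -6.6  0.7] w 0.3 q [ 0.05  0.67  1.51 -0.    0.95  0.31]
```

```bash
python3 -m pendant '[0.02,-0.004,0,0,0,0,1, 0,0,0,0,0,0,1]' >/dev/null; python3 h.py
python3 -m pendant '[0.02,-0.004,0,0,0,0,1, 0,0,0,0,0,0,1]' >/dev/null; python3 h.py
```

```text
t 21.15 carrier TCP [34.  74.7 42.2] yaw-c 1.361 F carrier [-1.6 -5.6 -0.4] w 0.1 q [ 0.05  0.67  1.51 -0.    0.95  0.31]
t 21.35 carrier TCP [34.  74.7 42.3] yaw-c 1.361 F carrier [-2.2 -8.4  0.1] w 0.5 q [ 0.05  0.68  1.51 -0.    0.95  0.32]
```

```bash
python3 -m pendant '[0.02,-0.004,0,0,0,0,1, 0.02,-0.004,0,0,0,0,1, 0,0,0,0,0,0,1]' >/dev/null; python3 h.py
python3 -m pendant '[0,0,0,0,0,0,1, 0,0,0,0,0,0,1, 0,0,0,0,0,0,1, 0,0,0,0,0,0,1, 0,0,0,0,0,0,1, 0,0,0,0,0,0,1, 0,0,0,0,0,0,1, 0,0,0,0,0,0,1, 0,0,0,0,0,0,1, 0,0,0,0,0,0,1]' >/dev/null; python3 h.py
```

```text
t 21.65 carrier TCP [34.  74.8 42.3] yaw-c 1.361 F carrier [ -1.4 -12.8   2. ] w 0.2 q [ 0.05  0.68  1.51 -0.    0.95  0.32]
t 22.65 carrier TCP [34.  74.8 42.3] yaw-c 1.361 F carrier [ -2.2 -13.6   1.8] w 0.2 q [ 0.05  0.68  1.51 -0.    0.95  0.32]
```

```bash
python3 -m pendant '[-0.1,0.02,0,0,0,0,1, -0.3,0.064,0,0,0,0,1, -0.8,0.17,0,0,0,0,1, 0,0,-0.9,0,0,-1,1, 0,0,-0.9,0,0,-1,1, 0,0,-0.9,0,0,-1,1, 0,0,0,0,0,0,1]' >/dev/null; python3 h.py -100 76 123
```

```text
t 23.35 carrier TCP [ 36.6  40.7 127.5] yaw-c 1.572 F carrier [ 0.2 -0.1  0.7] w 0.3 q [-0.01  0.56  1.46  0.    1.12  0.04]
t 23.35 carrier TCP [ 36.6  40.7 127.5] yaw-c 1.572 F carrier [ 0.2 -0.1  0.7] w 0.3 q [-0.01  0.56  1.46  0.    1.12  0.04]
  to [-100.0, 76.0, 123.0] tool units [ 1.18 -4.55  0.11]
```

```bash
python3 -m pendant '[0.2,-0.76,0,0,0,0,1, 0.2,-0.76,0,0,0,0,1, 0.2,-0.76,0,0,0,0,1, 0.2,-0.76,0,0,0,0,1, 0.2,-0.76,0,0,0,0,1, 0.18,-0.76,0,0,0,0,1, 0,0,0,0,0,0,1, 0,0,0,0,0,0,1]' >/dev/null; python3 h.py -100 76 48
python3 - <<'E'
from h import *
import cv2
im=capture("wrist");cv2.imwrite("pics/w3.png",cv2.convertScaleAbs(im[:,:,::-1],alpha=1.1))
E
```

```text
t 24.15 carrier TCP [-102.4   76.1  123.2] yaw-c 1.57 F carrier [ 0.3  0.6 -0.6] w 0.4 q [0.08 0.36 1.81 0.   0.96 0.14]
t 24.15 carrier TCP [-102.4   76.1  123.2] yaw-c 1.57 F carrier [ 0.3  0.6 -0.6] w 0.4 q [0.08 0.36 1.81 0.   0.96 0.14]
  to [-100.0, 76.0, 48.0] tool units [-0.01  0.08  2.51]
```

View pics/w3.png

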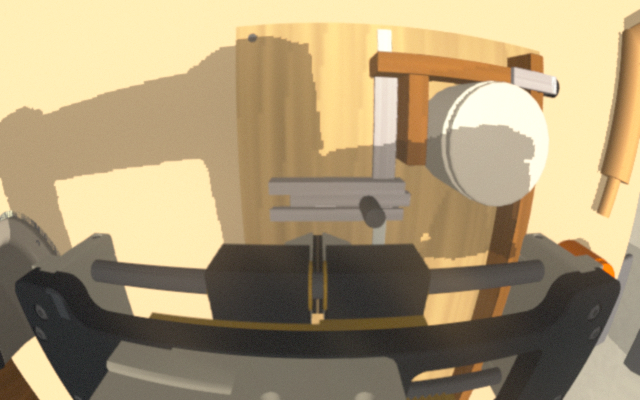

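The jar sits in the pocket against the stop and rail at (495,145), and the knob is at (372,208). I'll check that the finger lines up with the knob.

```bash
python3 - <<'E'
from h import *
m=camera_model("wrist");Pm=np.array(m["pose"]);f=200/np.tan(np.radians(m["fov_y"]/2))
def wz(p,z):
    d=np.array([p[0]-m["cx"],p[1]-m["cy"]]);r=np.hypot(*d);t=r/f;v=np.array([np.sin(t)*d[0]/r,-np.sin(t)*d[1]/r,-np.cos(t)]);v=Pm[:3,:3]@v
    return np.round(RC.T@(Pm[:3,3]+v*(z-Pm[2,3])/v[2]-[P[0],P[1],0]),1)
print("knob top",wz((374,214),76),"guide edges",wz((300,180),34),wz((300,219),34),"jar lid",wz((497,144),84),"stop top edge",wz((450,76),54))
E
python3 -m pendant '[0,0.05,0.8,0,0,0,1, 0,0,0.8,0,0,0,1, 0,0,0.8,0,0,0,1, 0,0,0.1,0,0,0,1, 0,0,0,0,0,0,1]' >/dev/null; python3 h.py
```

```text
knob top [-60.5  81.7  76. ] guide edges [-114.8   96.8   34. ] [-115.4   62.9   34. ] jar lid [ 28.2 136.   84. ] stop top edge [  1.  184.1  54. ]
t 24.7 carrier TCP [-100.8   75.8   47.8] yaw-c 1.57 F carrier [0.4 0.5 0.8] w 0.4 q [0.08 0.49 1.88 0.   0.77 0.14]
```

```bash
python3 -m pendant '[0.04,0.2,0,0,0,0,1, 0,0.1,0,0,0,0,1, 0,0.06,0,0,0,0,1, 0,0.06,0,0,0,0,1, 0,0.06,0,0,0,0,1, 0,0.06,0,0,0,0,1, 0,0.06,0,0,0,0,1, 0,0.06,0,0,0,0,1, 0,0.06,0,0,0,0,1]' >/dev/null; python3 h.py
python3 -m pendant '[0,0.1,0,0,0,0,1, 0,0.1,0,0,0,0,1, 0,0.1,0,0,0,0,1, 0,0.1,0,0,0,0,1, 0,0.1,0,0,0,0,1]' >/dev/null; python3 h.py
```

```text
t 25.6 carrier TCP [-79.7  77.2  48.2] yaw-c 1.57 F carrier [-2.4  0.1  1.9] w 0.5 q [0.08 0.51 1.83 0.   0.8  0.13]
t 26.1 carrier TCP [-64.4  77.2  48.2] yaw-c 1.57 F carrier [-1.9  0.3  1.8] w 0.5 q [0.08 0.53 1.79 0.   0.82 0.13]
```

```bash
python3 -m pendant '[0,0.1,0,0,0,0,1, 0,0.1,0,0,0,0,1, 0,0.1,0,0,0,0,1, 0,0.1,0,0,0,0,1, 0,0.1,0,0,0,0,1, 0,0.1,0,0,0,0,1, 0,0.1,0,0,0,0,1, 0,0.1,0,0,0,0,1, 0,0.1,0,0,0,0,1, 0,0.1,0,0,0,0,1, 0,0.1,0,0,0,0,1]' >/dev/null; python3 h.py
python3 -m pendant '[0,0.05,0,0,0,0,1, 0,0.05,0,0,0,0,1, 0,0.05,0,0,0,0,1, 0,0.05,0,0,0,0,1]' >/dev/null; python3 h.py
python3 -m pendant '[0,0.05,0,0,0,0,1, 0,0.04,0,0,0,0,1]' >/dev/null; python3 h.py
```

```text
t 27.2 carrier TCP [-31.4  77.2  48.2] yaw-c 1.57 F carrier [-2.3  1.9  1.4] w 0.8 q [0.07 0.58 1.7  0.   0.87 0.12]
t 27.6 carrier TCP [-25.6  77.2  48.2] yaw-c 1.57 F carrier [-2.2  1.5  2. ] w 0.4 q [0.07 0.58 1.68 0.   0.88 0.12]
t 27.8 carrier TCP [-22.9  77.2  48.2] yaw-c 1.57 F carrier [-2.7  2.3  1.2] w 0.7 q [0.07 0.59 1.67 0.   0.88 0.12]
```

```bash
python3 -m pendant '[0,0.04,0,0,0,0,1, 0,0.04,0,0,0,0,1]' >/dev/null; python3 h.py
python3 -m pendant '[0,0.04,0,0,0,0,1, 0,0.04,0,0,0,0,1]' >/dev/null; python3 h.py
python3 -m pendant '[0,0.04,0,0,0,0,1]' >/dev/null; python3 h.py
```

```text
t 28.0 carrier TCP [-20.5  77.1  48.2] yaw-c 1.57 F carrier [-2.2  1.5  2. ] w 1.0 q [0.07 0.59 1.67 0.   0.88 0.12]
t 28.2 carrier TCP [-18.5  77.2  48.1] yaw-c 1.57 F carrier [-7.1  1.8  4.1] w 0.1 q [0.07 0.59 1.66 0.   0.89 0.12]
t 28.3 carrier TCP [-18.4  77.2  48.1] yaw-c 1.57 F carrier [-9.4  2.1  7.6] w 0.3 q [0.07 0.6  1.66 0.   0.89 0.12]
```

```bash
python3 -m pendant '[0,0.05,0,0,0,0,1, 0,0,0,0,0,0,1, 0,0,0,0,0,0,1]' >/dev/null; python3 h.py
python3 -m pendant '[0,-0.15,0,0,0,0,1, 0,-0.6,0,0,0,0,1, 0,0,-0.9,0,0,0,1, 0,0,-0.9,0,0,0,1, 0,0,-0.9,0,0,0,1, 0,-0.9,-0.9,0,0,0,1, 0,-0.9,-0.9,0,0,0,1, 0,-0.9,0,0,0,0,1, 0,0,0,0,0,0,1]' >/dev/null; python3 h.py
python3 - <<'E'
from h import *
import cv2
a=capture("wrist")[:, :, ::-1];s=capture("scene")[145:275,195:400,::-1]
s=cv2.resize(s,(640,406),interpolation=cv2.INTER_CUBIC)[100:300]
cv2.imwrite("pics/w4.png",np.vstack([cv2.convertScaleAbs(a,alpha=1.1),cv2.convertScaleAbs(s,alpha=1.4)]))
E
```

```text
t 28.6 carrier TCP [-18.4  77.2  48.1] yaw-c 1.571 F carrier [-11.7   1.2   9. ] w 0.4 q [0.07 0.6  1.66 0.   0.89 0.12]
t 29.5 carrier TCP [-120.7   77.   184.3] yaw-c 1.571 F carrier [-0.6 -0.  -0.6] w 0.4 q [ 0.09  0.26  1.77 -0.    1.11  0.15]
```

View pics/w4.png

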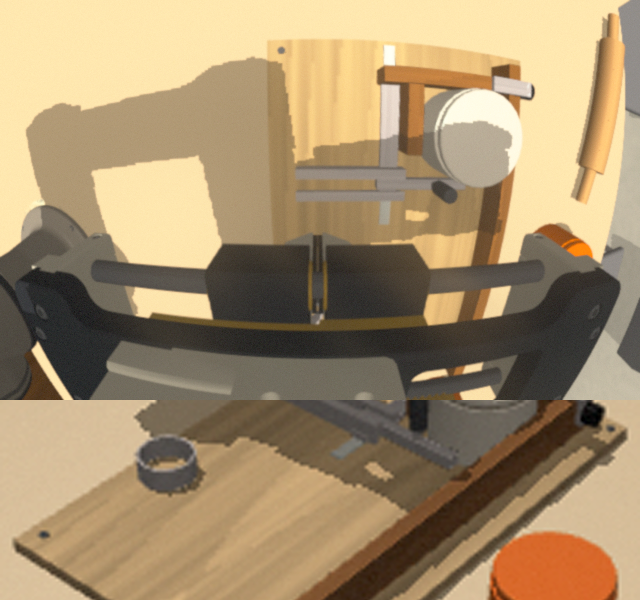

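The jar is home in the pocket at (480,138). The bolt lies across behind it with the knob at (445,190), and in the scene strip the bar reaches close to the rail at (455,462). The cutter hasn't moved and the arm is clear.

```bash
python3 -c "
from plant import *
print(close_job())"
```

```text
the job is handed in; nothing more can be done
None
```

The jar is home against the rail and end stop (held there at about 13 N for a second), the bolt was then pushed fully shut behind it, and the job was handed in at about 30 s with the arm clear; the verdict was not reported.

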